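# Lift the pod tray out of its drawer and hold it level

## Task

Pull the drawer of the small wooden chest out as far as it goes, then take the coffee-pod tray in it by its middle grip, lift it out and hold it level and still with its underside about 20 cm above the worktop, the three pods still in their wells. Leave the drawer fully out and do not disturb the saucer, cup, tea box or pod jar. Finish while still holding the tray in the air.

Things in the scene. Friction and masses are not known exactly. Their poses are not given: they have to be found in the camera images.
- chest: Low brown wooden one-drawer chest, fixed: 205 deep (x, from 115 mm in front of the origin to 90 mm behind it) x 240 wide (y) x 105 mm high; origin on the worktop, midway across its width. The drawer pulls out along its own -x. The shut drawer's front face (15 mm thick panel, top edge 103 mm above the worktop) lies 130 mm in front of the origin.
- drawer (a joint): how far the drawer is out, m: 0 shut, 0.170 at its stop, straight along the chest's -x; it may start up to 8 mm out. It stays where it is left; it needs about 2 N. Inside it is 179 long, 202 wide; its floor is 20 mm above the worktop, its side and back walls reach 62 mm above the worktop.
- drawer_bar (a point): centre of the drawer's horizontal steel bar handle: round, 10 mm thick, 104 mm long along the chest's y, held by two posts 84 mm apart, its axis 45 mm in front of the drawer's face (40 mm clear gap behind the bar: fingers opened wider than that would push the drawer shut again), 85 mm above the worktop. It moves with the drawer; axes parallel to the chest's.
- pod_tray: Loose lift-out tray of light wood standing on the drawer's floor, behind the front panel (its centre about 85 to 107 mm behind the front face); nearly parallel to the chest. 126 (x) x 174 (y) mm, floor 4 mm, outer walls 18 mm high, two wells at each end in y, about 0.25 kg. Origin at the centre of its underside, z up.
- tray_grip (a point): centre of the top of the tray's grip: an upright flat fin in the middle of the tray, 14 mm thick (x) by 34 mm long (y), its top 60 mm above the tray's underside. On both sides of it in x, between the wells, is a free lane 44 mm wide (y) for the fingers. Axes parallel to the tray's.
- pod_1: coffee pod, 53 mm wide, 29 mm high, 12 g, rim up, loose in a well of the tray; origin at the centre of its underside, which is 4 mm above the tray's, in the +x +y well (tray frame)
- pod_2: coffee pod, 53 mm wide, 29 mm high, 12 g, rim up, loose in a well of the tray; origin at the centre of its underside, which is 4 mm above the tray's, in the -x +y well (tray frame)
- pod_3: coffee pod, 53 mm wide, 29 mm high, 12 g, rim up, loose in a well of the tray; origin at the centre of its underside, which is 4 mm above the tray's, in the -x -y well; the fourth well is empty (tray frame)
- saucer: round red saucer, 116 mm across, 14 mm high, on top of the chest; origin under its centre; bystander
- cup: grey stoneware cup with a handle, 86 x 113 x 74 mm, on the worktop, to the right; origin under its centre; bystander
- tea_box: upright box of tea, 50 x 73 x 112 mm, on the worktop to the left; origin under its centre; bystander
- jar: glass jar of coffee pods with a steel lid, 103 mm wide, 200 mm high, on the worktop to the left; origin under its centre; bystander

How it is judged:
By the outcome, as a careful person would: the job done as asked, in the order asked, and still so for the second after the job is handed in, while the arm keeps its last pose, push and grip.
It also fails if it takes over 48 s, if anything falls off the work surface, if the arm or the gripper's body presses on something with over 40 N, if the wrist force passes 120 N, or if a joint passes its speed limit or range.

## Robot

A 7-joint arm with a two-finger parallel gripper is mounted at the origin on a cart in front of the work surface, level with it; the furniture and walls round the work are solid. World frame = base frame: x ahead of the robot, y to its left, z up, the work surface at z = 0. Lengths are in m, angles in rad, forces in N, time in s.
With the tool pointing down it reaches from about 0.4 to 0.85 m from the base axis. Payload 10.4 kg.
Tool frame: the origin (TCP) lies midway between the tips of the shut fingers; the grasp point (between the pads) lies 19 mm behind it (manip.grasp_offset is the distance from the TCP to the grasp point, in m); z points along the fingers, y is the line along which they close (so a half turn about z gives the same grasp; the last joint's range is limited). The gripper opens to 85 mm and grips with 20 to 120 N. Pads are 22 mm wide; open, the fingers measure 114 mm over their backs; the gripper's body (76 mm by 85 mm) begins 54 mm behind the grasp point. The pads swing forward as they close: fully open they stand 13 mm farther back than shut.
Start: joints at [1.181, 0.332, -0.065, 1.46, 0.022, 1.35, -0.088], TCP at [0.224, -0.583, 0.231] pointing down, gripper open.
Joint ranges: [-2.6, 2.6], [-0.5, 2.12], [-1.47, 1.34], [0.16, 2.42], [-1.27, 4.41], [0.06, 2.06], [-2.6, 2.6]. Speed limits (rad/s): [2.22, 2.22, 2.79, 2.79, 3.14, 3.14, 3.14].

## Interface

Orientations are given as a unit quaternion [x, y, z, w].
In Python, from workcell import manip, eyes, order, get_obs gives the robot as it stands (manip), with the cameras (eyes), the readings as plain functions and the job (order).
- The arm moves only by the shell command python3 jog.py 'ROWS' [FORCE]. ROWS is a JSON object whose key "ticks" holds a list of rows, 1 to 20 of them, each of 7 numbers: a rotation vector rx, ry, rz in fractions of the full range, 1 being 2 rad, then dx, dy, dz in normalised numbers (1 is 1 m), then the opening from 0.0 (shut) to 1.0 (fully open); each row is the pose to reach, as a shift and turn from the pose commanded when the command began, along the tool's axes at that moment; what a row does not reach only later rows make up. A row lasts 1/8 s, in which the tool goes at most 0.0625 m and 0.188 rad, less where a joint would pass 70% of its speed; a pose out of reach is approached as far as the arm can. The fingers move at their own pace and stop on an object; FORCE is the grip in N (left out, the last holds). Time passes only in rows, so rows that do not move let the fingers close. It prints the time, the measured TCP pose, the force, the opening and the grip force at its end. Shift and turn numbers lie between -1 and 1, and a call with a number outside is refused. Input that does not fit is refused with a message, and nothing moves.
- get_obs(): the state, without advancing time (a new reading comes with each control period).
- eyes.camera(name): name is "scene" or "top" or "wrist"; returns the picture (480x640x3 uint8, blue, green, red); there is no depth.
- eyes.calibration(name): a dict with "fx", "fy", "cx", "cy" (pixels), "world_from_camera" (4x4, takes a point from camera to world coordinates); the wrist camera has in their place "tool_from_camera" (4x4, takes a point from camera to tool coordinates, whose origin is the TCP and whose axes are the flange's). Camera axes: x right, y up, looking along -z (the intrinsics and any distortion apply to the point x, -y, -z); pixel columns grow to the right and rows downward; lengths in m; the calibration is good to about 2 mm. A picture is of the moment at which its call begins: read the wrist's pose just before it. calibration takes no time and is no camera call.
- order.hand_in(): hands the job in; it is judged then, once.
The state is a dict: "clock": time; "joint_pos": joint angles; "joint_velocities": joint speeds; "tau": joint torques, N m; "position": TCP position; "ee_rot": TCP orientation; "ft_force": force on the tool from outside, world axes, zero at the start; "torque": the same for the moment, N m; "grip_width": opening from 0.0 (shut) to 1.0 (fully open); "grasp_force": force on a finger pad.
Only numpy, scipy, OpenCV 4.12 (cv2) and the standard library are available. Lean on these libraries where they do the work, as an engineer would, in place of code of your own. Each camera call takes 0.05 s, during which the arm holds its last target. There are 200 camera calls.

## Working session

There is one attempt and no reset: what is moved stays moved. The work goes in short steps, Python scripts to look and compute and a shell command to move; the robot and the scene stay as the last step left them, time stands still between calls to the robot, and variables do not carry over. Pictures are saved under pics/ and viewed, at most 10 in all, crops included, and the job is handed in when it is done.

```bash
ls; mkdir -p pics
python3 - <<'E'
from workcell import manip, eyes, order, get_obs
import cv2,numpy as np
print(get_obs())
print(manip.grasp_offset)
np.set_printoptions(precision=4,suppress=True)
for n in("scene","top","wrist"):
    print(n,eyes.calibration(n))
for n in("scene","top"):
    cv2.imwrite(f"pics/{n}0.png",eyes.camera(n))
E
```

```text
jog.py
pics
workcell.py
{'clock': 0.0, 'joint_pos': array([ 1.18137572,  0.33287313, -0.06466182,  1.46094555,  0.02156369,
        1.34987523, -0.08850806]), 'joint_velocities': array([-1.06682382e-03,  3.65797399e-05,  7.53256401e-04, -1.20135771e-03,
        7.31783025e-04, -2.03175677e-04, -1.07010339e-03]), 'tau': array([ 3.99683086e-05, -6.25453591e+01,  4.88818204e-02, -3.91607344e+01,
        1.61883520e-02,  9.90855420e-03,  4.28778753e-05]), 'position': array([ 0.22400867, -0.58308068,  0.23051301]), 'ee_rot': array([ 9.83230017e-01,  1.82368413e-01, -1.48796549e-04, -6.87968222e-04]), 'ft_force': array([0.62363782, 0.19516573, 1.0310802 ]), 'torque': array([ 0.03338445, -0.02239372,  0.02225404]), 'grasp_force': 0.0, 'grip_width': 1.0005301809343927}
0.0187
scene {'fx': 614.9684111693563, 'fy': 614.9684111693563, 'cx': 315.8641366605471, 'cy': 249.71124442379522, 'world_from_camera': array([[ 0.4554,  0.593 , -0.664 , -0.6901],
       [-0.8903,  0.3055, -0.3377, -0.7347],
       [ 0.0025,  0.745 ,  0.6671,  1.3933],
       [ 0.    ,  0.    ,  0.    ,  1.    ]])}
top {'fx': 618.4926632381039, 'fy': 618.4926632381039, 'cx': 323.19327872842604, 'cy': 237.47443601893536, 'world_from_camera': array([[-0.144 ,  0.77  , -0.6216, -0.6523],
       [-0.9895, -0.1021,  0.1027,  0.1318],
       [ 0.0156,  0.6298,  0.7766,  1.6767],
       [ 0.    ,  0.    ,  0.    ,  1.    ]])}
wrist {'fx': 370.09571436991934, 'fy': 370.09571436991934, 'cx': 313.908982925686, 'cy': 240.82091814685114, 'tool_from_camera': array([[-0.0001,  0.9612,  0.2758,  0.07  ],
       [ 1.    ,  0.    ,  0.0003,  0.    ],
       [ 0.0003,  0.2758, -0.9612, -0.1438],
       [ 0.    ,  0.    ,  0.    ,  1.    ]])}
```

View pics/scene0.png

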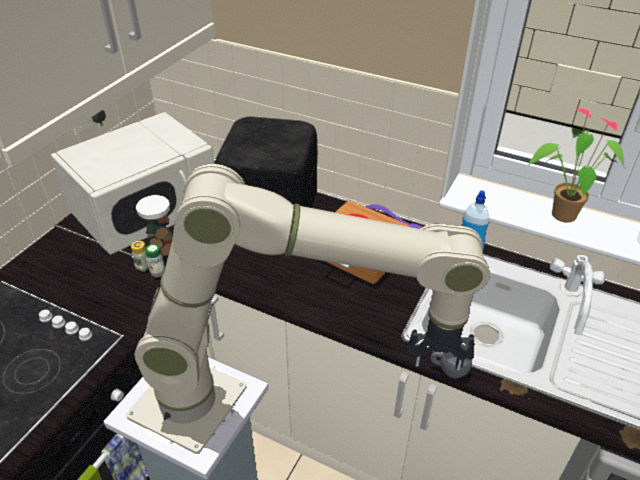

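View pics/top0.png

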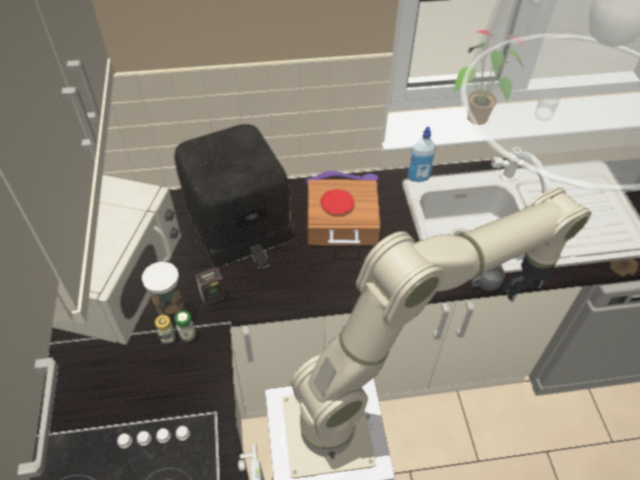

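The scene view mostly shows the arm hiding the chest. The top view shows the orange-brown chest at about (307–380, 178–245), with the red saucer at (337, 202) and the steel bar at about (331–359, 238). The cup is near the gripper, at about (488, 277).

```bash
cat > h.py <<'E'
import cv2,numpy as np
from workcell import manip, eyes, order, get_obs
from scipy.spatial.transform import Rotation as R
np.set_printoptions(precision=4,suppress=True)
def Tcam(n,obs=None):
    c=eyes.calibration(n)
    if n!="wrist": return c,c["world_from_camera"]
    o=obs or get_obs()
    T=np.eye(4);T[:3,:3]=R.from_quat(o["ee_rot"]).as_matrix();T[:3,3]=o["position"]
    return c,T@c["tool_from_camera"]
def pix2plane(n,px,z,obs=None):
    c,T=Tcam(n,obs)
    px=np.atleast_2d(px).astype(float)
    if "dist" in c: print("dist!")
    d=np.c_[(px[:,0]-c["cx"])/c["fx"],-(px[:,1]-c["cy"])/c["fy"],-np.ones(len(px))]@T[:3,:3].T
    return T[:3,3]+d*((z-T[2,3])/d[:,2])[:,None]
def proj(n,P,obs=None):
    c,T=Tcam(n,obs)
    p=(np.atleast_2d(P)-T[:3,3])@T[:3,:3]
    return np.c_[c["cx"]-c["fx"]*p[:,0]/p[:,2],c["cy"]+c["fy"]*p[:,1]/p[:,2]]
E
python3 - <<'E'
from h import *
im=cv2.imread("pics/top0.png")
cr=cv2.resize(im[165:305,290:520],None,fx=3.4,fy=3.4,interpolation=cv2.INTER_CUBIC)
cv2.imwrite("pics/crop0.png",cr)
hsv=cv2.cvtColor(im,cv2.COLOR_BGR2HSV)
m=cv2.inRange(hsv,(8,100,60),(22,255,255));m[:,:290]=0;m[:,395:]=0;m[:165]=0;m[255:]=0
print(cv2.boundingRect(m))
m2=cv2.inRange(hsv,(0,180,120),(5,255,255))|cv2.inRange(hsv,(175,180,120),(180,255,255));m2[:165]=0;m2[:,:290]=0;m2[:,395:]=0
M=cv2.moments(m2,True);print("saucer",M["m10"]/M["m00"],M["m01"]/M["m00"],pix2plane("top",[M["m10"]/M["m00"],M["m01"]/M["m00"]],.117))
print(pix2plane("top",[[309,179],[378,179],[380,230],[308,230]],.105))
print(pix2plane("top",[[331,236],[359,238]],.085))
E
```

```text
(307, 178, 74, 68)Traceback (most recent call last):
  File "<stdin>", line 9, in <module>
ZeroDivisionError: float division by zero
```

View pics/crop0.png

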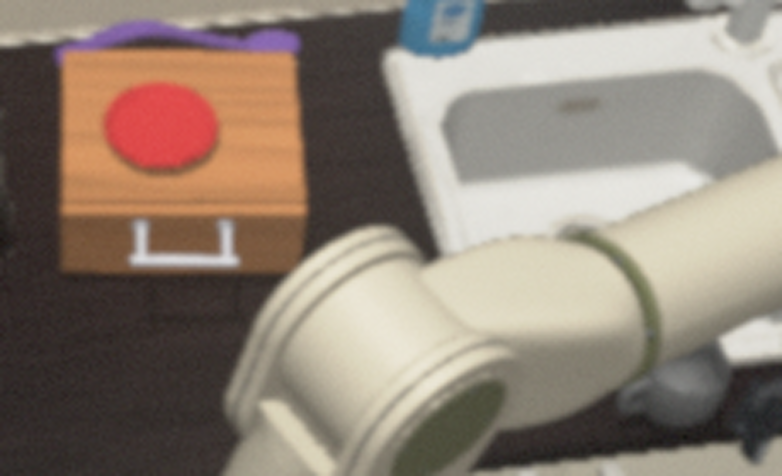

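The crop shows the chest top with corners at crop pixels (62,50), (297,50), (306,212) and (61,212). The bar runs from (130,261) to (238,261), and the saucer is at (161,127).

Run:
```python
from h import *
f=lambda a:(np.array(a,float)+.5)/3.4-.5+[290,165]
top=pix2plane("top",f([[62,50],[297,50],[306,206],[61,206]]),.105);print(top)
b=pix2plane("top",f([[130,261],[238,261]]),.085);print(b,b.mean(0),np.linalg.norm(b[1]-b[0]))
print("bar ang",np.degrees(np.arctan2(*(b[0]-b[1])[[0,1]])))
print("front",np.degrees(np.arctan2(*(top[3]-top[2])[[0,1]])))
print("saucer",pix2plane("top",f([161,127]),.117))
print("front face bottom",pix2plane("top",f([[62,271],[302,271]]),0.0))
```

```text
[[ 0.875  -0.0604  0.105 ]
 [ 0.8434 -0.3036  0.105 ]
 [ 0.6329 -0.2701  0.105 ]
 [ 0.6644 -0.0321  0.105 ]]
[[ 0.6032 -0.0916  0.085 ]
 [ 0.5894 -0.1956  0.085 ]] [ 0.5963 -0.1436  0.085 ] 0.10488175357371934
bar ang 7.5661710952029635
front 7.527096532364217
saucer [[ 0.7439 -0.1435  0.117 ]]
front face bottom [[ 0.6664 -0.033   0.    ]
 [ 0.6342 -0.2754  0.    ]]
```

```bash
cat >> h.py <<'E'
def rel(target,yawy=None):
    """shift in tool axes, and rz so that tool y points at world angle yawy (deg)"""
    o=get_obs();M=R.from_quat(o["ee_rot"]).as_matrix()
    s=M.T@(np.array(target)-o["position"])
    rv=np.zeros(3)
    if yawy is not None:
        a=np.radians(yawy);y=np.array([np.cos(a),np.sin(a),0]);z=np.array([0,0,-1.]);D=np.c_[np.cross(y,z),y,z]
        rv=R.from_matrix(M.T@D).as_rotvec()
    print("rv",rv,"shift",s,"pos",o["position"],"f",o["ft_force"])
E
python3 -c "
from h import *
rel([.596,-.144,.26],-7.55)"
```

```text
rv [-0.0012 -0.0006 -1.0722] shift [ 0.5047 -0.2765 -0.0291] pos [ 0.224  -0.5831  0.2306] f [-0.1344  0.9224 -0.232 ]
```

The rows are not in the units I measure in: turns go in shares of 2 rad. I convert before sending: -1.072 rad is -0.536.

```bash
python3 jog.py '{"ticks":[[0, 0, 0, 0, 0, -0.029, 1], [0, 0, -0.05, 0.05, -0.028, -0.029, 1], [0, 0, -0.1, 0.1, -0.056, -0.029, 1], [0, 0, -0.15, 0.15, -0.083, -0.029, 0.8], [0, 0, -0.2, 0.2, -0.111, -0.029, 0.6], [0, 0, -0.25, 0.25, -0.138, -0.029, 0.47], [0, 0, -0.3, 0.3, -0.166, -0.029, 0.47], [0, 0, -0.35, 0.35, -0.193, -0.029, 0.47], [0, 0, -0.4, 0.4, -0.22, -0.029, 0.47], [0, 0, -0.45, 0.45, -0.248, -0.029, 0.47], [0, 0, -0.5, 0.5, -0.275, -0.029, 0.47], [-0.0005, -0.0005, -0.536, 0.505, -0.277, -0.029, 0.47], [-0.0005, -0.0005, -0.536, 0.505, -0.277, -0.029, 0.47], [-0.0005, -0.0005, -0.536, 0.505, -0.277, -0.029, 0.47]]}' 30
python3 - <<'E'
from h import *
o=get_obs();im=eyes.camera("wrist");cv2.imwrite("pics/w1.png",im)
import json
json.dump({"position":list(o["position"]),"ee_rot":list(o["ee_rot"])},open("w1.json","w"))
print(o["position"],proj("wrist",[[.6032,-.0916,.085],[.5894,-.1956,.085]],o))
E
```

```text
clock: 1.85
position: [0.5957, -0.1449, 0.2601]
ee_rot: [0.753, 0.658, -0.001, 0.001]
ft_force: [-0.4, -0.0, 0.7]
grip_width: 0.469
grasp_force: 0.0
[ 0.5957 -0.1449  0.2601] [[314.1825 154.3148]
 [314.5448 271.4712]]
```

View pics/w1.png

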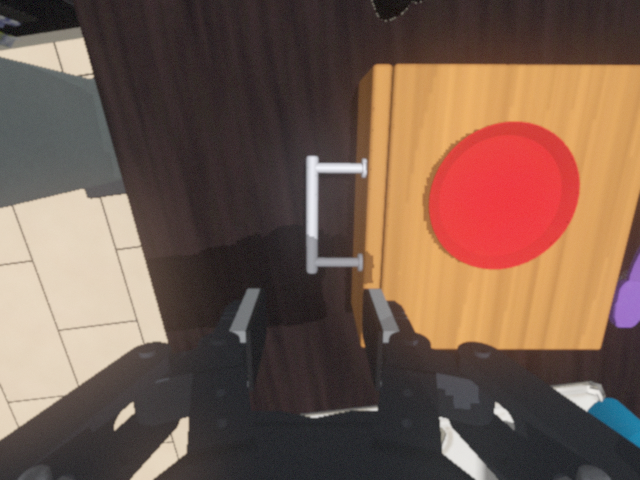

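The wrist view shows the bar at u≈312, v 156–273, upright in the picture and centred between the fingers within about 2 px. I'll descend and grip.

```bash
python3 jog.py '{"ticks":[[0, 0, 0, 0, -0.001, 0.06, 0.47], [0, 0, 0, 0, -0.0015, 0.12, 0.47], [0, 0, 0, 0, -0.0015, 0.17, 0.47], [0, 0, 0, 0, -0.0015, 0.194, 0.47], [0, 0, 0, 0, -0.0015, 0.194, 0.47], [0, 0, 0, 0, -0.0015, 0.194, 0.0], [0, 0, 0, 0, -0.0015, 0.194, 0.0], [0, 0, 0, 0, -0.0015, 0.194, 0.0], [0, 0, 0, 0, -0.0015, 0.194, 0.0]]}' 40
```

```text
clock: 3.02
position: [0.5945, -0.1442, 0.0681]
ee_rot: [0.752, 0.659, -0.001, 0.001]
ft_force: [-6.5, 1.1, 7.5]
grip_width: 0.1
grasp_force: 39.2
```

```bash
python3 jog.py '{"ticks":[[0, 0, 0, 0, -0.015, 0.194, 0], [0, 0, 0, 0, -0.035, 0.194, 0], [0, 0, 0, 0, -0.06, 0.194, 0]]}' >/dev/null 2>&1 --help; python3 -c "
from h import *
o=get_obs();print(o['clock'],o['position'],o['ft_force'])"
```

```text
3.025 [ 0.5945 -0.1442  0.0681] [-6.525   1.1001  7.4563]
```

That command did not run, which was lucky: its dz was stale. I'll pull again with dz = 0.

```bash
python3 jog.py '{"ticks":[[0, 0, 0, 0, -0.015, 0, 0], [0, 0, 0, 0, -0.035, 0, 0], [0, 0, 0, 0, -0.06, 0, 0], [0, 0, 0, 0, -0.085, 0, 0], [0, 0, 0, 0, -0.11, 0, 0], [0, 0, 0, 0, -0.135, 0, 0], [0, 0, 0, 0, -0.15, 0, 0], [0, 0, 0, 0, -0.155, 0, 0], [0, 0, 0, 0, -0.155, 0, 0]]}'
```

```text
clock: 4.15
position: [0.4423, -0.1228, 0.068]
ee_rot: [0.752, 0.659, 0.001, 0.002]
ft_force: [0.2, 5.1, 7.2]
grip_width: 0.1
grasp_force: 40.5
```

```bash
python3 jog.py '{"ticks":[[0, 0, 0, 0, -0.004, 0, 0], [0, 0, 0, 0, -0.008, 0, 0], [0, 0, 0, 0, -0.01, 0, 0], [0, 0, 0, 0, -0.01, 0, 0]]}'; python3 jog.py '{"ticks":[[0, 0, 0, 0, -0.003, 0, 0], [0, 0, 0, 0, -0.005, 0, 0], [0, 0, 0, 0, -0.005, 0, 0]]}'
```

```text
clock: 4.65
position: [0.4329, -0.1215, 0.068]
ee_rot: [0.752, 0.659, 0.001, 0.002]
ft_force: [-0.1, 4.8, 7.8]
grip_width: 0.099
grasp_force: 40.5
clock: 5.03
position: [0.428, -0.1208, 0.068]
ee_rot: [0.752, 0.659, 0.001, 0.002]
ft_force: [0.3, 5.0, 8.3]
grip_width: 0.102
grasp_force: 40.5
```

```bash
python3 jog.py '{"ticks":[[0, 0, 0, 0, -0.002, 0, 0], [0, 0, 0, 0, -0.004, 0, 0], [0, 0, 0, 0, -0.004, 0, 0]]}'; python3 jog.py '{"ticks":[[0, 0, 0, 0, -0.002, 0, 0], [0, 0, 0, 0, -0.003, 0, 0], [0, 0, 0, 0, -0.003, 0, 0]]}'
```

```text
clock: 5.4
position: [0.4261, -0.1205, 0.0682]
ee_rot: [0.752, 0.659, 0.003, 0.004]
ft_force: [13.5, 3.7, -5.4]
grip_width: 0.097
grasp_force: 39.5
clock: 5.78
position: [0.426, -0.1205, 0.0683]
ee_rot: [0.752, 0.659, 0.005, 0.006]
ft_force: [30.1, -0.3, -25.1]
grip_width: 0.1
grasp_force: 38.7
```

Drawer is at its stop: the force rises and the position holds. I'll relax, release and rise.

```bash
python3 jog.py '{"ticks":[[0, 0, 0, 0, 0.004, 0, 0], [0, 0, 0, 0, 0.0045, 0, 0.2], [0, 0, 0, 0, 0.0045, 0, 0.45], [0, 0, 0, 0, 0.0045, 0, 0.45], [0, 0, 0, 0, 0.0045, 0, 0.45], [0, 0, 0, 0, 0.0045, -0.01, 0.45], [0, 0, 0, 0, 0.0045, -0.06, 0.45], [0, 0, 0, 0, 0.0045, -0.12, 0.45], [0, 0, 0, 0, 0.0045, -0.18, 0.45], [0, 0, 0, 0, 0.06, -0.2, 0.6], [0, 0, 0, 0, 0.1, -0.2, 0.6], [0, 0, 0, 0, 0.1, -0.2, 0.6], [0, 0, 0, 0, 0.1, -0.2, 0.6]]}'
python3 - <<'E'
from h import *
o=get_obs();im=eyes.camera("wrist");cv2.imwrite("pics/w2.png",im)
import json
json.dump({"position":list(o["position"]),"ee_rot":list(o["ee_rot"])},open("w2.json","w"))
E
```

```text
clock: 7.4
position: [0.5179, -0.1331, 0.2664]
ee_rot: [0.752, 0.659, -0.001, 0.0]
ft_force: [-0.6, -0.4, 0.7]
grip_width: 0.601
grasp_force: 0.0
```

View pics/w2.png

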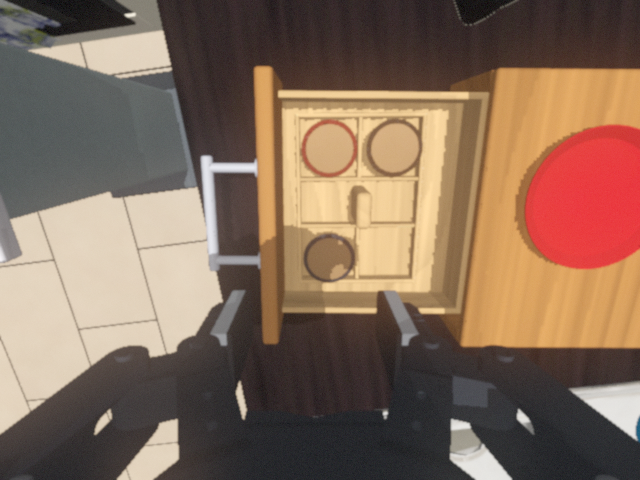

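The tray is seen in the open drawer. The fin top is at about (364, 210), with pods at (329,148), (394,148) and (329,257). I'll zoom to measure it precisely.

Run:
```python
from h import *
im=cv2.imread("pics/w2.png")
cv2.imwrite("pics/crop2.png",cv2.resize(im[90:300,270:450],None,fx=2.8,fy=2.8,interpolation=cv2.INTER_CUBIC))
```

```text
(no output)
```

View pics/crop2.png

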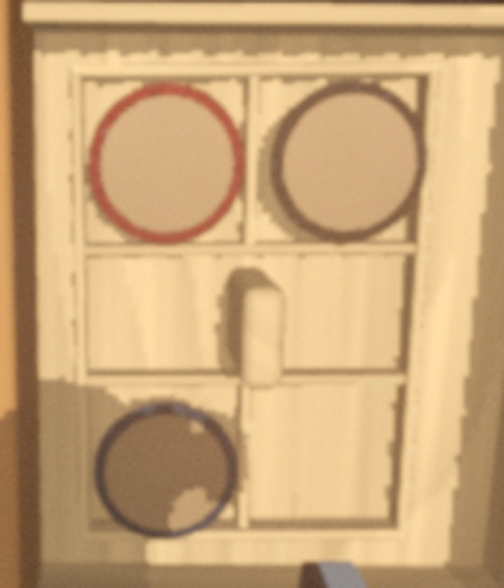

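Run:
```python
from h import *
import json
o=json.load(open("w2.json"));o={k:np.array(v) for k,v in o.items()}
f=lambda a:(np.array(a,float)+.5)/2.8-.5+[270,90]
c=pix2plane("wrist",f([[75,70],[433,72],[400,534],[84,533]]),.038,o)
print(c, c.mean(0))
print("sides",[np.linalg.norm(c[i]-c[(i+1)%4]) for i in range(4)])
for a,b in((0,3),(1,2)):
    d=c[a]-c[b];print("ang of tray y minus 90",np.degrees(np.arctan2(d[1],d[0]))-90)
for a,b in((1,0),(2,3)):
    d=c[a]-c[b];print("ang x",np.degrees(np.arctan2(d[1],d[0])))
# fin
print("fin top",pix2plane("wrist",f([[263,288],[263,387],[263,337],[243,337],[283,337]]),.08,o))
p=pix2plane("wrist",f([[168,163],[350,162],[166,470]]),.053,o);print("pods",p)
# predicted fin projection from tray centre
m=c.mean(0)
for yaw in(-7.5,-9):
    a=np.radians(yaw);x=np.array([np.cos(a),np.sin(a),0]);y=np.array([-np.sin(a),np.cos(a),0])
    P=[m*[1,1,0]+[0,0,z]+x*.007*sx+y*.017*sy for z in(.08,.03) for sx in(-1,1) for sy in(1,-1)]
    print((proj("wrist",P,o)-[270,90])*2.8)
```

```text
[[ 0.5129 -0.0436  0.038 ]
 [ 0.6336 -0.0603  0.038 ]
 [ 0.6127 -0.2278  0.038 ]
 [ 0.492  -0.2114  0.038 ]] [ 0.5628 -0.1358  0.038 ]
sides [np.float64(0.12185429243831136), np.float64(0.16885682033267835), np.float64(0.12181087631414785), np.float64(0.16910003272162047)]
ang of tray y minus 90 -7.118529011885556
ang of tray y minus 90 -7.132289930201381
ang x -7.8503063764343315
ang x -7.736157959244116
fin top [[ 0.5646 -0.1191  0.08  ]
 [ 0.5615 -0.1515  0.08  ]
 [ 0.563  -0.1349  0.08  ]
 [ 0.5566 -0.1341  0.08  ]
 [ 0.5695 -0.1358  0.08  ]]
pods [[ 0.5401 -0.0777  0.053 ]
 [ 0.6004 -0.0853  0.053 ]
 [ 0.5264 -0.1851  0.053 ]]
[[241.6236 286.4826]
 [238.4267 389.7024]
 [285.4593 286.4486]
 [281.0505 389.6711]
 [226.608  265.8662]
 [224.1702 356.8178]
 [264.8865 265.8362]
 [261.5214 356.7899]]
[[243.0418 285.9276]
 [237.0962 389.1452]
 [286.8197 287.0378]
 [279.6661 390.1957]
 [227.8444 265.3789]
 [223.0024 356.3251]
 [266.0774 266.3535]
 [260.3108 357.2538]]
```

The fin is at (0.563, −0.1355) with yaw about −7.5°, and the tray outline and the direct fin fix agree. I'll move above it and then down.

```bash
python3 -c "
from h import *
rel([.5625,-.1355,.038],-7.5)"
```

```text
rv [ 0.0001  0.0016 -0.0009] shift [0.004  0.0447 0.2285] pos [ 0.5177 -0.1332  0.2665] f [-0.5671  0.4953 -0.8166]
```

In the tool's units: 0.0016 rad is 0.0008.

```bash
python3 jog.py '{"ticks":[[0, 0.0008, 0, 0.004, 0.0447, 0, 0.6], [0, 0.0008, 0, 0.004, 0.0447, 0.04, 0.55], [0, 0.0008, 0, 0.004, 0.0447, 0.09, 0.5], [0, 0.0008, 0, 0.004, 0.0447, 0.13, 0.5], [0, 0.0008, 0, 0.004, 0.0447, 0.17, 0.5], [0, 0.0008, 0, 0.004, 0.0447, 0.2, 0.5], [0, 0.0008, 0, 0.004, 0.0447, 0.22, 0.5], [0, 0.0008, 0, 0.004, 0.0447, 0.2285, 0.5], [0, 0.0008, 0, 0.004, 0.0447, 0.2285, 0.5]]}'
python3 - <<'E'
from h import *
cv2.imwrite("pics/w3.png",eyes.camera("wrist"))
E
```

```text
clock: 8.57
position: [0.5634, -0.1357, 0.0382]
ee_rot: [0.752, 0.659, 0.0, 0.0]
ft_force: [-0.1, 0.2, 0.2]
grip_width: 0.504
grasp_force: 0.0
```

View pics/w3.png

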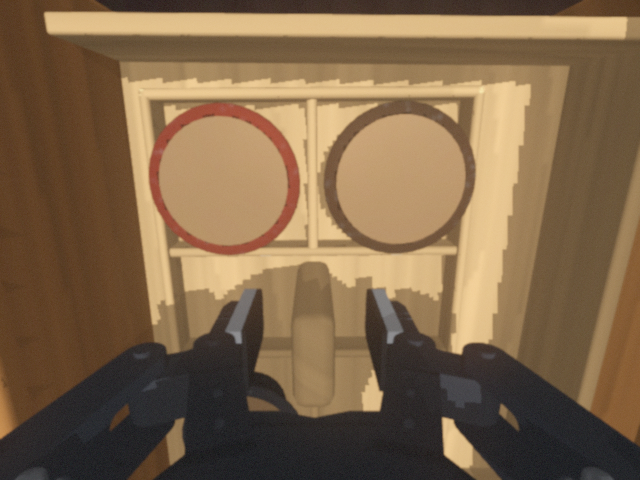

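The fin sits at u≈313, centred between the pads (inner faces at 263 and 366), in the free lane. I'll close and lift a little.

```bash
python3 jog.py '{"ticks":[[0, 0, 0, 0, 0, 0, 0], [0, 0, 0, 0, 0, 0, 0], [0, 0, 0, 0, 0, 0, 0], [0, 0, 0, 0, 0, 0, 0], [0, 0, 0, 0, 0, 0, 0]]}' 70; python3 jog.py '{"ticks":[[0, 0, 0, 0, 0, -0.003, 0], [0, 0, 0, 0, 0, -0.008, 0], [0, 0, 0, 0, 0, -0.015, 0], [0, 0, 0, 0, 0, -0.025, 0], [0, 0, 0, 0, 0, -0.035, 0], [0, 0, 0, 0, 0, -0.05, 0], [0, 0, 0, 0, 0, -0.065, 0], [0, 0, 0, 0, 0, -0.08, 0], [0, 0, 0, 0, 0, -0.095, 0], [0, 0, 0, 0, 0, -0.11, 0], [0, 0, 0, 0, 0, -0.125, 0], [0, 0, 0, 0, 0, -0.14, 0], [0, 0, 0, 0, 0, -0.152, 0], [0, 0, 0, 0, 0, -0.162, 0], [0, 0, 0, 0, 0, -0.17, 0], [0, 0, 0, 0, 0, -0.176, 0], [0, 0, 0, 0, 0, -0.179, 0], [0, 0, 0, 0, 0, -0.18, 0], [0, 0, 0, 0, 0, -0.18, 0], [0, 0, 0, 0, 0, -0.18, 0]]}'
python3 - <<'E'
from h import *
a=eyes.camera("wrist");b=eyes.camera("top")
cv2.imwrite("pics/w4.png",cv2.hconcat([cv2.resize(a,(400,300)),cv2.resize(b[160:310,280:480],(400,300))]))
E
```

```text
clock: 9.25
position: [0.564, -0.1358, 0.0388]
ee_rot: [0.752, 0.659, 0.001, 0.001]
ft_force: [-1.7, 0.8, 6.3]
grip_width: 0.157
grasp_force: 69.2
clock: 11.75
position: [0.5631, -0.1356, 0.2176]
ee_rot: [0.752, 0.659, 0.0, -0.0]
ft_force: [0.4, 0.0, -1.9]
grip_width: 0.155
grasp_force: 68.2
```

View pics/w4.png

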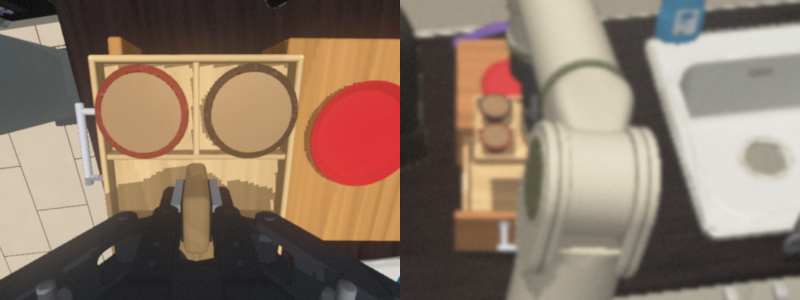

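Tray held with two pods visible in their wells, and the underside at about 0.199 m. I'll check that the drawer bar is still fully out, then check tray level.

Run:
```python
from h import *
u=np.array([.131,.991,0])
c=np.array([.426,-.1205,.085])
print(proj("wrist",[c+u*.052,c+u*.042,c-u*.042])*.625)
a=eyes.camera("wrist");b=eyes.camera("scene")
cv2.imwrite("pics/w5.png",cv2.hconcat([cv2.resize(a[140:320,80:320],(400,300)),cv2.resize(b[150:330,180:420],(400,300))]))
# tray level: wall-top corners (wrist px from w4: (90,57),(302,57))
z=.1988+.018
p=pix2plane("wrist",np.array([[89,57],[303,57]])/.625,z);print(p,np.linalg.norm(p[0]-p[1]))
```

```text
[[ 78.5802 102.8896]
 [ 79.7664 111.473 ]
 [ 88.8631 177.2985]]
[[ 0.5125 -0.0429  0.2168]
 [ 0.6362 -0.0594  0.2168]] 0.12479085652844137
```

View pics/w5.png

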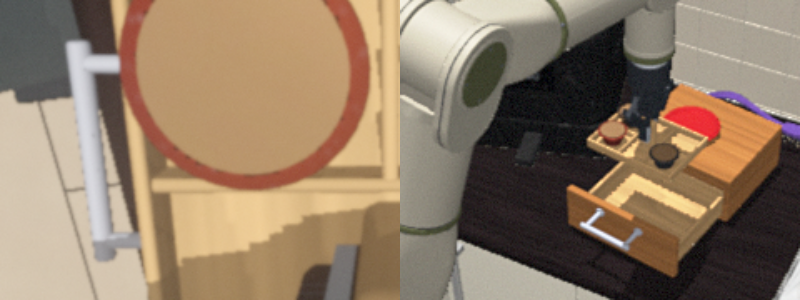

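The bar is where a fully open drawer puts it. All three pods are in their wells, the tray looks level over the open, empty drawer, and the saucer is in place. I'll let it settle and hand in.

```bash
python3 jog.py '{"ticks":[[0, 0, 0, 0, 0, -0.001, 0], [0, 0, 0, 0, 0, -0.001, 0], [0, 0, 0, 0, 0, -0.001, 0], [0, 0, 0, 0, 0, -0.001, 0]]}'; python3 -c "
from workcell import manip, eyes, order, get_obs
print(order.hand_in())"
```

```text
clock: 12.45
position: [0.5632, -0.1357, 0.2188]
ee_rot: [0.752, 0.659, 0.0, 0.0]
ft_force: [0.3, -0.3, -2.0]
grip_width: 0.151
grasp_force: 68.2
the job is handed in; nothing more can be done
None
```

I handed the job in at 12.5 s: the drawer is fully out at its stop, and the tray is held level and still by its grip, its underside about 20 cm above the worktop, with all three pods in their wells.

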